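# Plug the air filter into the quick coupler

### The job

Fit the small in-line air filter to the bench air outlet. First pull the blue sleeve of the leaning quick coupler straight back along its axis until it clicks and stays back by itself, and let go of it; then lift the filter up and off its rack, push its brass plug straight into the coupler until the sleeve springs forward and locks it, and let go. Push firmly but do not ram it, and leave the two bottles and the pliers alone.

Things in the scene. Friction and masses are not known exactly. Their poses are not given: they have to be found in the camera images.
- outlet: fixed air outlet; its origin is under its grey foot (90 x 80 x 10 mm, a 48 x 40 mm block on it up to 43 mm high). A quick coupler stands on it, leaning 20 degrees from vertical toward the foot's -x side (the robot's side), over all about 110 mm high. The brass stem behind the sleeve is 33 mm across.
- mouth (a point): centre of the coupler's steel mouth. z = the coupler's axis, pointing out of the mouth; y is level. The rim is 38 mm across; a funnel narrows from 30 to 26 mm in the first 3 mm, then a 26 mm bore. While the sleeve is forward, four jaws 14.5 to 19.5 mm deep in the bore leave only 17 mm, so the plug's collar cannot pass; with the sleeve back they lie clear of the bore.
- bore_seat (a point): centre of the hard seat at the end of the bore, 38 mm behind the mouth, axes as the mouth. A sprung pin (about 6 N) stands 5 mm proud of it: the plug's tip meets the pin 33 mm deep and at about 36 to 37 mm trips the sleeve, which springs forward; the jaws then hold the plug with its tip 33 to 34 mm deep.
- sleeve_waist (a point): point on the axis inside the blue sleeve, 30 mm behind the mouth while the sleeve is forward; moves with it, axes as the mouth. The sleeve is 44 mm across and can be pinched from 5 to 36 mm behind the mouth (forward position); at its rear end, 36 to 41 mm behind the mouth, a flange 56 mm across, against which fingertips may push.
- sleeve (a joint): how far the sleeve is pulled back, in m: 0 fully forward (a spring of 4 to 8 N returns it), 0.016 the end stop. Pulled past about 0.013 (up to about 20 N) it clicks behind a catch inside and stays at about 0.013 when let go; let go earlier it springs forward again. Pushing the plug home trips the catch.
- filter: loose in-line air filter, 120 mm long, 140 to 240 g. Origin at the plug's tip on the axis; z runs along the axis from tip to top. Brass plug up to 41 mm above the tip, round barrel 34 mm across (grey, white, red) from 41 to 110 mm, 12 mm brass stub to 120 mm. A red hanging clip on its +x side; the barrel is free for fingers on its +y and -y sides.
- collar (a point): point on the filter's axis at the upper edge of the plug's locking collar, 14 mm above the tip. The plug: nose 18 mm across with chamfer, collar 24 mm across from 8 to 14 mm above the tip (tapered from 5 mm), neck 14 mm across to 24 mm, then a guide 24 mm across to 41 mm.
- clip (a point): lower end of the tongue of the filter's red hanging clip, 27 mm to +x of the filter's axis and 76 mm above the tip. The clip is 16 mm wide, reaches 29 mm from the axis and 104 mm above the tip; its bridge sits on top of the rack's upright and the tongue hangs 22 mm down behind it.
- rack: fixed rack, wooden foot 90 x 74 x 10 mm, origin at the underside. An aluminium upright 24 mm wide and 5 mm thick stands 21.5 mm to +x of the origin, its top at 130 mm. The filter hangs upright on its -x side, axis over the origin, tip 32 mm up, its +x the rack's +x. It comes free when lifted straight up by more than 25 mm, then away to the rack's -x side.
- glue_bottle: white glue bottle with blue cap, 32 mm across, 83 mm tall, standing; origin at the centre of its underside. Bystander.
- oil_bottle: small oil bottle with red dropper tip, 25 mm across, 85 mm tall, standing; origin at the centre of its underside. Bystander.
- pliers: needle-nose pliers with blue handles, 44 x 136 x 11 mm, lying flat; origin at the centre of the underside. Bystander.
Mind the look-alikes: they are no part of the job. Leave any green look-alike of the filter alone.

How it is judged:
By the outcome, as a careful person would: the job done as asked, in the order asked, and still so for the second after the job is handed in, with the robot touching nothing.
It also fails if it takes over 58 s, if anything falls off the work surface, if the arm or the gripper's body presses on something with over 40 N, if the wrist force passes 120 N, or if a joint passes its speed limit or range.

### The arm

A 6-joint arm with a two-finger parallel gripper is mounted at the origin on a cart in front of the work surface, level with it; the furniture and walls round the work are solid. World frame = base frame: x ahead of the robot, y to its left, z up, the work surface at z = 0. Lengths are in m, angles in degrees, forces in N, time in s.
With the tool pointing down it reaches from about 0.35 to 0.875 m from the base axis. Payload 4.2 kg.
Tool frame: the origin (TCP) lies midway between the tips of the shut fingers; the grasp point (between the pads) lies 19 mm behind it; z points along the fingers, y is the line along which they close (so a half turn about z gives the same grasp; the last joint's range is limited). The gripper opens to 87 mm and grips with 3 to 60 N. Pads are 19 mm wide; open, the fingers measure 117 mm over their backs; the gripper's body (75 mm by 190 mm) begins 51 mm behind the grasp point.
Start: joints at [-62.132, 22.042, 0.453, 0, -68.411, -14.817], TCP at [0.141, -0.609, 0.223] pointing down, gripper open.
Joint ranges: [-179.83, 179.83], [-69.29, 118.12], [-61.27, 80.66], [-181.25, 117.63], [-171.15, -9.14], [-177.46, 177.46]. Speed limits (degrees/s): [159.86, 159.86, 180, 180, 180, 180].

### API

Orientations are given as a 3x3 rotation matrix whose columns are the frame's x, y, z axes.
In Python, from station import sense, capture, camera_params, finish_job gives the robot as it stands.
- The arm moves only by the tool drive_tool, never from a script. Its argument "rows" is a list of rows, each an object of numbers: "tx", "ty", "tz": the shift along the tool's x, y, z in cm; "ax", "ay", "az": the turn, a rotation vector about the tool's x, y, z in rad; "claw": the finger opening in cm, from 0 to 8.7. In form: [{"tx": .., "ty": .., "tz": .., "ax": .., "ay": .., "az": .., "claw": ..}, ...]. A call has 1 to 10 rows; each row shifts and turns the commanded pose from where the row before left it, along the tool's axes as they then stand; what a row does not reach is not made up. A row lasts 1/12 s, in which the tool goes at most 41.7 mm and 7.16 degrees, less where a joint would pass 70% of its speed; a pose out of reach is approached as far as the arm can. A call with a gripper value outside its range is refused whole. The fingers move at their own pace and stop on an object; the grip force is fixed at half the most. Time passes only in rows, so rows that do not move let the fingers close. It gives the time, the measured TCP pose, the force, the opening and the grip force at its end, in the units of the state.
- sense(): the state, without advancing time (a new reading comes with each control period).
- capture(name): name is "scene" or "top"; returns (picture, depth): 420x560x3 uint8, red, green, blue; 420x560 float32, m along the optical axis (not along the pixel's ray), 0 where there is no reading.
- camera_params(name): a dict with "intrinsics" (3x3 intrinsics, pixels), "R" (3x3) and "t" (3): a world point X has camera coordinates R X + t. Camera axes: x right, y down, z forward; pixel columns grow to the right and rows downward; lengths in m; the calibration is good to about 2 mm. A picture is of the moment at which its call begins. camera_params takes no time and is no camera call.
- finish_job(): hands the job in; it is judged then, once.
The state is a dict: "time_s": time; "joints": joint angles; "joint_velocities": joint speeds; "effort": joint torques, N m; "tcp_pos": TCP position; "ee_rot": TCP orientation; "wrist_force": force on the tool from outside, world axes, zero at the start; "moment": the same for the moment, N m; "gripper_width": opening from 0.0 (shut) to 1.0 (fully open); "gripper_force": force on a finger pad.
Only numpy, scipy, OpenCV 4.12 (cv2) and the standard library are available. Lean on these libraries where they do the work, as an engineer would, in place of code of your own. Each camera call takes 0.05 s, during which the arm holds its last target. There are 200 camera calls.

## Working session

There is one attempt and no reset: what is moved stays moved. The work goes in short steps, Python scripts to look and compute and a tool call to move; the robot and the scene stay as the last step left them, time stands still between calls to the robot, and variables do not carry over. Pictures are saved under pics/ and viewed, at most 10 in all, crops included, and the job is handed in when it is done.

Besides the shell and the picture viewer there is one more tool, called after "Emit:" as a command line: name --argument value ..., lists and objects as JSON in quotes. drive_tool: Moves the arm, as the interface text tells. Its arguments: {"type":"object","properties":{"rows":{"type":"array"}},"required":["rows"]}

```bash
mkdir -p pics; python3 - <<'E'
from station import *
import numpy as np, cv2
s=sense();print({k:np.round(v,3).tolist() for k,v in s.items()})
for n in("scene","top"):
    p,d=capture(n);np.savez(f"pics/{n}0.npz",p=p,d=d);cv2.imwrite(f"pics/{n}0.png",cv2.cvtColor(p,cv2.COLOR_RGB2BGR))
    c=camera_params(n);print(n,c)
a=cv2.imread("pics/scene0.png");b=cv2.imread("pics/top0.png")
E
```

```text
{'time_s': 0.0, 'joints': [-62.13, 22.092, 0.381, -0.031, -68.413, -14.818], 'joint_velocities': [0.011, 0.054, 0.038, -0.05, -0.045, 0.007], 'effort': [0.001, -39.067, 18.74, 4.22, 0.011, -0.0], 'tcp_pos': [0.141, -0.608, 0.221], 'ee_rot': [[-0.974, -0.226, -0.001], [-0.226, 0.974, 0.002], [0.0, 0.002, -1.0]], 'wrist_force': [0.053, 0.424, -0.477], 'moment': [0.007, -0.007, 0.039], 'gripper_force': 0.0, 'gripper_width': 0.999}
scene {'intrinsics': array([[381.30919666,   0.        , 278.09787097],
       [  0.        , 381.30919666, 210.02378628],
       [  0.        ,   0.        ,   1.        ]]), 'R': array([[-0.90450374, -0.42635413,  0.00975403],
       [-0.27944459,  0.57524979, -0.7687642 ],
       [ 0.32215478, -0.6980758 , -0.63945795]]), 't': array([0.40586822, 0.24700942, 0.74563155])}
top {'intrinsics': array([[427.09198527,   0.        , 283.53297068],
       [  0.        , 427.09198527, 216.309405  ],
       [  0.        ,   0.        ,   1.        ]]), 'R': array([[ 0.01479881, -0.99971539,  0.01871204],
       [-0.98942321, -0.01734207, -0.14401722],
       [ 0.14430074, -0.01638285, -0.98939825]]), 't': array([-0.05501705,  0.48130251,  0.96711832])}
```

View pics/scene0.png

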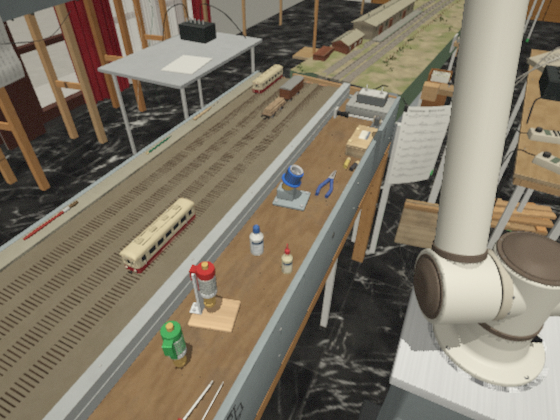

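View pics/top0.png

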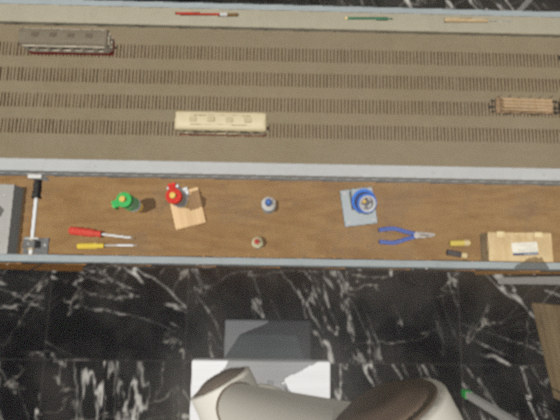

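The scene picture shows the red/white filter on the rack at (205,275) and the coupler with its blue sleeve at (292,180). In the top picture these are at (174,194) and (365,202).

Candidates for the filter:
- The red one on the wooden rack: scene (205,275), top (174,194).
- The green look-alike: scene (172,340), top (123,201).
- The red-tipped oil bottle: scene (287,262).

Candidates for the coupler:
- The blue sleeve: scene (292,178).
- The blue-capped glue bottle: scene (256,238).

I choose the red filter on the rack and the coupler on the grey foot, and will check both in one close crop.

```bash
cat > h.py <<'E'
import numpy as np, cv2
from station import *
def grab(n):
    p,d=capture(n); return p,d
def cloud(n,d):
    c=camera_params(n);K=c["intrinsics"];v,u=np.mgrid[:420,:560]
    X=np.stack([(u-K[0,2])*d/K[0,0],(v-K[1,2])*d/K[1,1],d],-1)
    return (X-c["t"])@c["R"]
def proj(n,P):
    c=camera_params(n);q=(c["R"]@np.asarray(P)+c["t"]);q=c["intrinsics"]@q;return q[:2]/q[2]
E
python3 - <<'E'
from h import *
ims=[]
for n,bs in(("scene",[(180,250,70,85),(262,150,70,70)]),("top",[(155,175,60,60),(335,175,60,60)])):
    z=np.load(f"pics/{n}0.npz");p,d=z["p"],z["d"];W=cloud(n,d);hsv=cv2.cvtColor(p,cv2.COLOR_RGB2HSV).astype(int)
    for i,(x,y,w,h) in enumerate(bs):
        ims.append(cv2.resize(p[y:y+h,x:x+w],(390,290),interpolation=cv2.INTER_CUBIC))
        w_=W[y:y+h,x:x+w].reshape(-1,3);q=hsv[y:y+h,x:x+w].reshape(-1,3);ok=d[y:y+h,x:x+w].ravel()>0
        H,S,V=q.T
        ms={"red":((H<8)|(H>172))&(S>150),"blue":(H>100)&(H<125)&(S>150),"up":(w_[:,2]>.02)}
        for k,m in ms.items():
            m=m&ok&(w_[:,2]>.015)&(w_[:,2]<.2)
            if m.sum()>10:
                a=w_[m];print(n,i,k,m.sum(),"lo",np.percentile(a,3,0).round(4),"med",np.median(a,0).round(4),"hi",np.percentile(a,97,0).round(4))
        m=ok&(w_[:,2]>.005)&(w_[:,2]<.016);a=w_[m];print(n,i,"foot",m.sum(), cv2.minAreaRect((a[:,:2]*1000).astype(np.float32)))
out=np.vstack([np.hstack(ims[:2]),np.hstack(ims[2:])]);cv2.imwrite("pics/crop.png",cv2.cvtColor(out,cv2.COLOR_RGB2BGR))
E
```

```text
scene 0 red 279 lo [0.4916 0.1755 0.1289] med [0.5045 0.1944 0.1399] hi [0.5328 0.2037 0.1432]
scene 0 up 1916 lo [0.4921 0.0749 0.0248] med [0.5269 0.1867 0.0672] hi [0.6299 0.2046 0.1425]
scene 0 foot 1228 ((533.762939453125, 127.15660858154297), (119.16854858398438, 205.6856231689453), 15.479458808898926)
scene 1 blue 102 lo [ 0.491  -0.2263  0.0631] med [ 0.5104 -0.2103  0.0763] hi [ 0.5387 -0.2031  0.1033]
scene 1 up 1727 lo [ 0.4918 -0.3944  0.0235] med [ 0.5743 -0.241   0.0525] hi [ 0.6554 -0.175   0.1022]
scene 1 foot 560 ((500.0429992675781, -318.3157653808594), (152.03358459472656, 310.736083984375), 0.055100906640291214)
top 0 red 189 lo [0.4927 0.1722 0.1344] med [0.5085 0.1875 0.1409] hi [0.5328 0.2017 0.1437]
top 0 up 616 lo [0.4915 0.1282 0.0233] med [0.5186 0.1829 0.1125] hi [0.5743 0.2447 0.1505]
top 0 foot 889 ((506.6752624511719, 193.692138671875), (135.60032653808594, 108.44991302490234), 0.13005612790584564)
top 1 blue 29 lo [ 0.5018 -0.2284  0.0671] med [ 0.521  -0.2072  0.0736] hi [ 0.5376 -0.2022  0.0801]
top 1 up 966 lo [ 0.4904 -0.2971  0.0233] med [ 0.5371 -0.2259  0.0677] hi [ 0.5774 -0.1765  0.1071]
top 1 foot 739 ((513.2938232421875, -244.4408721923828), (124.64302062988281, 131.95848083496094), 4.6762285232543945)
```

View pics/crop.png

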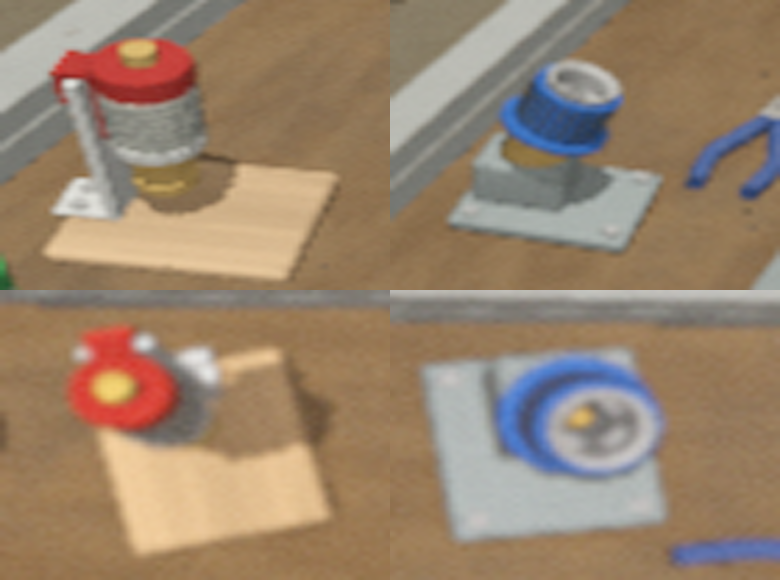

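The crop confirms both choices: the red filter hangs by its clip on the upright of the wooden rack, and the coupler leans on the grey foot. Next I fit their poses.

```bash
cat > fit.py <<'E'
from h import *
from scipy.optimize import least_squares
def plane(n,m,z):
    c=camera_params(n);v,u=np.nonzero(m);C=-c["R"].T@c["t"]
    r=np.stack([u,v,np.ones(len(u))],1)@np.linalg.inv(c["intrinsics"]).T@c["R"];return C+r*((z-C[2])/r[:,2])[:,None]
D={n:np.load(f"pics/{n}0.npz") for n in("scene","top")}
def foot(near,test,name,size):
    A=[]
    for n in D:
        p=D[n]["p"];hsv=cv2.cvtColor(p,cv2.COLOR_RGB2HSV).astype(int)
        W=plane(n,np.ones((420,560)),.01).reshape(420,560,3)
        m=test(hsv)&(np.hypot(*(W[...,:2]-near).transpose(2,0,1))<.085)
        Z=cloud(n,D[n]["d"])[...,2];m&=(Z>.002)&(Z<.018)
        k,l,st,_=cv2.connectedComponentsWithStats(cv2.morphologyEx(m.astype(np.uint8),cv2.MORPH_OPEN,np.ones((2,2))))
        m=l==1+np.argmax(st[1:,4]);a=W[m][:,:2];A.append(a);print(name,n,m.sum(),cv2.minAreaRect((a*1000).astype(np.float32)))
    for a in A+[np.vstack(A)]:
        def f(p,s=.0008):
            c,sn=np.cos(p[2]),np.sin(p[2]);q=(a-p[:2])@np.array([[c,-sn],[sn,c]])
            o=np.maximum(np.abs(q)-np.array(size)/2,0);return o.ravel()*1000
        # hull points should lie inside the box, box tight
        best=min((least_squares(f,[near[0]+dx,near[1]+dy,y0]) for y0 in(-.4,-.2,0,.2,.4) for dx in(-.01,.01) for dy in(-.01,.01)),key=lambda r:r.cost)
        print(name,"box",best.x[:2].round(4),np.degrees(best.x[2]).round(1),best.cost.round(1))
foot(np.array([.505,.18]),lambda h:(h[...,0]<25)&(h[...,2]>185)&(h[...,1]>50),"rack",(.09,.074))
foot(np.array([.52,-.22]),lambda h:(h[...,1]<60)&(h[...,2]>100),"outlet",(.09,.08))
# red cap circle z=.142 and filter cylinder
P=[]
for n in D:
    W=cloud(n,D[n]["d"]);P.append(W[(np.hypot(W[...,0]-.508,W[...,1]-.188)<.045)&(W[...,2]>.075)&(W[...,2]<.14)])
    a=P[-1]
    def f(p):return (np.hypot(a[:,0]-p[0],a[:,1]-p[1])-.017)*1000
    r=least_squares(f,[.508,.188],loss="soft_l1",f_scale=2);print("filter axis",n,len(a),r.x.round(4),np.median(abs(f(r.x))))
# coupler
prof=np.array([[0,13],[0,19],[-5,19.],[-5,22],[-36,22],[-36,28],[-41,28],[-41,16.5],[-60,16.5]])/1000
def dist(q):
    d=np.full(len(q),9.)
    for a,b in zip(prof[:-1],prof[1:]):
        t=np.clip(((q-a)@(b-a))/((b-a)@(b-a)),0,1);d=np.minimum(d,np.hypot(*(q-a-t[:,None]*(b-a)).T))
    return d
C={}
for n in D:
    W=cloud(n,D[n]["d"]);C[n]=W[(np.hypot(W[...,0]-.52,W[...,1]+.22)<.05)&(W[...,2]>.06)&(W[...,2]<.13)]
C["both"]=np.vstack(list(C.values()))
for n,a in C.items():
    def f(p):
        y=p[3];ax=np.array([-np.sin(.349)*np.cos(y),-np.sin(.349)*np.sin(y),np.cos(.349)])
        v=a-p[:3];s=v@ax;return 1000*dist(np.stack([s,np.linalg.norm(v-s[:,None]*ax,axis=1)],1))
    r=min((least_squares(f,[.51,-.22,.105,y0],loss="soft_l1",f_scale=1.5) for y0 in(-.6,-.2,.2,.6)),key=lambda r:r.cost)
    print("mouth",n,len(a),r.x[:3].round(4),"yaw",np.degrees(r.x[3]).round(1),r.cost.round(0),np.median(f(r.x)).round(2))
E
python3 fit.py
```

```text
rack scene 935 ((499.7927551269531, 188.94728088378906), (87.33379364013672, 73.33379364013672), 15.88049602508545)
rack top 582 ((487.49609375, 180.45068359375), (63.226810455322266, 73.25094604492188), 15.260228157043457)
rack box [0.5008 0.1891] 15.1 0.0
rack box [0.4899 0.1811] 14.1 0.0
rack box [0.4992 0.1872] 17.0 23.5
outlet scene 433 ((508.26641845703125, -221.15838623046875), (88.94540405273438, 84.8687973022461), 8.308732986450195)
outlet top 651 ((510.3511047363281, -230.10003662109375), (89.6801986694336, 80.10689544677734), 7.774895191192627)
outlet box [ 0.5082 -0.2202] 10.0 23.0
outlet box [ 0.5105 -0.2298] 8.4 0.0
outlet box [ 0.5087 -0.2227] 12.7 311.3
filter axis scene 596 [0.5103 0.188 ] 1.3348488294454668
filter axis top 221 [0.5101 0.1879] 1.811335794245965
mouth scene 365 [ 0.5045 -0.2297  0.1034] yaw 7.4 577.0 1.07
mouth top 478 [ 0.5048 -0.2282  0.105 ] yaw 10.2 1413.0 1.69
mouth both 843 [ 0.5045 -0.2294  0.1043] yaw 9.1 2049.0 1.16
```

```bash
cat > go.py <<'E'
from h import *
from scipy.spatial.transform import Rotation as Ro
def axis(y,t=20):
    y,t=np.radians([y,t]);return np.array([-np.sin(t)*np.cos(y),-np.sin(t)*np.sin(y),np.cos(t)])
def Rt(yaw,tilt):
    z=-axis(yaw,tilt);y=np.array([-np.sin(np.radians(yaw)),np.cos(np.radians(yaw)),0]);return np.stack([np.cross(y,z),y,z],1)
def rel(P,R):
    s=sense();A=np.array(s["ee_rot"]);d=100*A.T@(P-np.array(s["tcp_pos"]));rv=Ro.from_matrix(A.T@R).as_rotvec()
    print("t",s["time_s"],"tcp",np.round(s["tcp_pos"],4),"F",np.round(s["wrist_force"],1),"w",round(s["gripper_width"]*8.7,2),"gf",round(s["gripper_force"],1))
    print("turn",rv.round(3),"shift cm in tool now",d.round(2),"after turn",(100*R.T@(P-np.array(s["tcp_pos"]))).round(2))
E
python3 - <<'E'
from go import *
from scipy.optimize import least_squares
yaw=15.5;e=np.array([np.cos(np.radians(yaw)),np.sin(np.radians(yaw))])
for n in("scene","top"):
    z=np.load(f"pics/{n}0.npz");W=cloud(n,z["d"]);p=np.array([.505,.188])
    a=W[(np.hypot(W[...,0]-.508,W[...,1]-.188)<.05)&(W[...,2]>.078)&(W[...,2]<.138)]
    for i in range(8):
        q=a[((a[:,:2]-p)@e<.008)&(np.hypot(*(a[:,:2]-p).T)<.026)]
        r=least_squares(lambda p:(np.hypot(*(q[:,:2]-p).T)-.017)*1000,p,loss="soft_l1",f_scale=1);p=r.x
    print(n,len(q),p.round(4),np.median(abs(r.fun)).round(2))
    h=cv2.cvtColor(z["p"],cv2.COLOR_RGB2HSV).astype(int)
    m=(abs(h[...,0]-22)<8)&(h[...,1]>90)&(W[...,2]>.141)&(np.hypot(W[...,0]-.508,W[...,1]-.188)<.03)
    print("stub",m.sum(),W[m].mean(0).round(4))
    m=((h[...,0]<8)|(h[...,0]>172))&(h[...,1]>130)&(np.hypot(W[...,0]-.508,W[...,1]-.188)<.05)&(W[...,2]>.1)
    c=W[m];v=c[:,:2]-p;f=np.hypot(*v.T)>.021;print("clip az",f.sum(),np.degrees(np.arctan2(*v[f].mean(0)[::-1])).round(1))
m=np.array([.5045,-.2297,.104]);ax=axis(8)
rel(m+ax*.05,Rt(8,20))
E
```

```text
scene 349 [0.5089 0.1868] 0.56
stub 41 [0.507  0.1886 0.1497]
clip az 34 23.7
top 112 [0.5078 0.1883] 0.39
stub 29 [0.5065 0.1864 0.1511]
clip az 23 13.2
t 0.1 tcp [ 0.141  -0.6083  0.2216] F [ 1.1  0.3 -1.1] w 8.72 gf 0.0
turn [ 0.017 -0.349  0.087] shift cm in tool now [-42.25  28.82   7.11] after turn [-34.75  32.44  20.16]
```

Emit:
drive_tool --rows '[{"ay": -0.117, "az": 0.03}, {"ay": -0.117, "az": 0.03}, {"ay": -0.115, "az": 0.027}, {"tx": -2.4, "ty": 2.3, "tz": 1.0}, {"tx": -2.4, "ty": 2.3, "tz": 1.0}, {"tx": -2.4, "ty": 2.3, "tz": 1.0}, {"tx": -2.4, "ty": 2.3, "tz": 1.0}, {"tx": -2.4, "ty": 2.3, "tz": 1.0}, {"tx": -2.4, "ty": 2.3, "tz": 1.0}, {"tx": -2.4, "ty": 2.3, "tz": 1.0}]'

```text
invalid input at $.rows[0]: expected keys tx, ty, tz, ax, ay, az, claw
```

```bash
python3 -c "
from go import *
m=np.array([.5045,-.2297,.104]);rel(m+axis(8)*.05,Rt(8,20))"
```

```text
t 0.1 tcp [ 0.141  -0.6083  0.2216] F [ 1.1  0.3 -1.1] w 8.72 gf 0.0
turn [ 0.017 -0.349  0.087] shift cm in tool now [-42.25  28.82   7.11] after turn [-34.75  32.44  20.16]
```

Emit:
drive_tool --rows '[{"tx": 0, "ty": 0, "tz": 0, "ax": 0, "ay": -0.117, "az": 0.03, "claw": 8.7}, {"tx": 0, "ty": 0, "tz": 0, "ax": 0, "ay": -0.117, "az": 0.03, "claw": 8.7}, {"tx": 0, "ty": 0, "tz": 0, "ax": 0, "ay": -0.115, "az": 0.027, "claw": 8.7}, {"tx": -2.4, "ty": 2.3, "tz": 1.0, "ax": 0, "ay": 0, "az": 0, "claw": 8.7}, {"tx": -2.4, "ty": 2.3, "tz": 1.0, "ax": 0, "ay": 0, "az": 0, "claw": 8.7}, {"tx": -2.4, "ty": 2.3, "tz": 1.0, "ax": 0, "ay": 0, "az": 0, "claw": 8.7}, {"tx": -2.4, "ty": 2.3, "tz": 1.0, "ax": 0, "ay": 0, "az": 0, "claw": 8.7}, {"tx": -2.4, "ty": 2.3, "tz": 1.0, "ax": 0, "ay": 0, "az": 0, "claw": 8.7}, {"tx": -2.4, "ty": 2.3, "tz": 1.0, "ax": 0, "ay": 0, "az": 0, "claw": 8.7}, {"tx": -2.4, "ty": 2.3, "tz": 1.0, "ax": 0, "ay": 0, "az": 0, "claw": 8.7}]'

```text
time_s: 0.93
tcp_pos: [0.2988, -0.422, 0.2161]
ee_rot: [[-0.931, -0.141, 0.336], [-0.128, 0.99, 0.063], [-0.341, 0.015, -0.94]]
wrist_force: [0.1, -0.3, -0.2]
gripper_width: 0.999
gripper_force: 0.0
```

```bash
python3 -c "
from go import *
m=np.array([.5045,-.2297,.104]);rel(m+axis(8)*.05,Rt(8,20))"
```

```text
t 0.9333 tcp [ 0.2988 -0.422   0.2161] F [ 0.1 -0.3 -0.2] w 8.69 gf 0.0
turn [ 0.015 -0.001 -0.003] shift cm in tool now [-17.78  16.03  13.66] after turn [-17.82  16.18  13.42]
```

Emit:
drive_tool --rows '[{"tx": -2.2, "ty": 2.0, "tz": 1.0, "ax": 0.015, "ay": 0, "az": 0, "claw": 8.7}, {"tx": -2.2, "ty": 2.0, "tz": 1.0, "ax": 0, "ay": 0, "az": 0, "claw": 8.7}, {"tx": -2.2, "ty": 2.0, "tz": 1.0, "ax": 0, "ay": 0, "az": 0, "claw": 8.7}, {"tx": -2.2, "ty": 2.0, "tz": 1.5, "ax": 0, "ay": 0, "az": 0, "claw": 8.7}, {"tx": -2.2, "ty": 2.0, "tz": 1.5, "ax": 0, "ay": 0, "az": 0, "claw": 8.7}, {"tx": -2.2, "ty": 2.0, "tz": 2.0, "ax": 0, "ay": 0, "az": 0, "claw": 8.7}, {"tx": -2.2, "ty": 2.0, "tz": 2.0, "ax": 0, "ay": 0, "az": 0, "claw": 8.7}, {"tx": -2.2, "ty": 2.0, "tz": 2.0, "ax": 0, "ay": 0, "az": 0, "claw": 8.7}, {"tx": 0, "ty": 0, "tz": 1.0, "ax": 0, "ay": 0, "az": 0, "claw": 8.7}, {"tx": 0, "ty": 0, "tz": 0, "ax": 0, "ay": 0, "az": 0, "claw": 8.7}]'

```text
time_s: 1.77
tcp_pos: [0.4837, -0.2341, 0.1522]
ee_rot: [[-0.932, -0.14, 0.333], [-0.131, 0.99, 0.05], [-0.337, 0.003, -0.941]]
wrist_force: [-0.2, -0.1, 0.2]
gripper_width: 1.0
gripper_force: 0.0
```

```bash
python3 - <<'E'
from go import *
m=np.array([.5045,-.2297,.104]);rel(m-axis(8)*.035,Rt(8,20))
im=[]
for n,(x,y) in(("scene",(262,110)),("top",(320,150))):
    p,d=grab(n);im.append(cv2.resize(p[y:y+105,x-20:x+85],(400,400),interpolation=cv2.INTER_CUBIC))
cv2.imwrite("pics/a.png",cv2.cvtColor(np.hstack(im),cv2.COLOR_RGB2BGR))
E
```

```text
t 1.7667 tcp [ 0.4837 -0.2341  0.1522] F [-0.2 -0.1  0.2] w 8.7 gf 0.0
turn [ 0.003 -0.005 -0.   ] shift cm in tool now [-0.39  0.11  8.75] after turn [-0.34  0.14  8.75]
```

View pics/a.png

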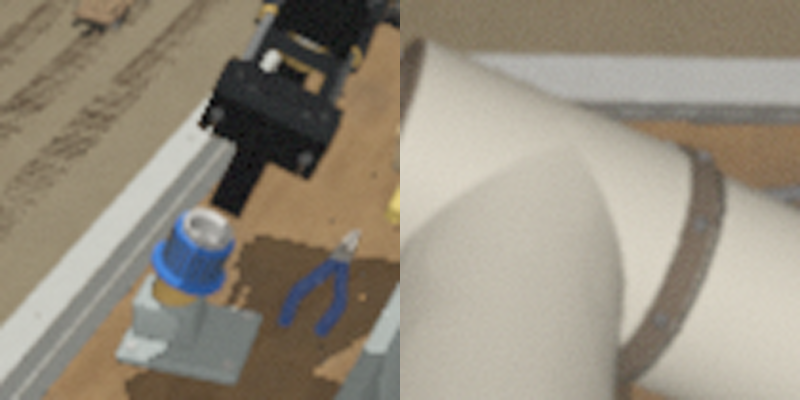

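The scene crop shows the gripper in line above the coupler, with the mouth at about (207,225) in the crop. The arm hides the coupler in the top view. Now I descend.

Emit:
drive_tool --rows '[{"tx": -0.35, "ty": 0.12, "tz": 1.0, "ax": 0, "ay": 0, "az": 0, "claw": 8.7}, {"tx": 0, "ty": 0, "tz": 1.5, "ax": 0, "ay": 0, "az": 0, "claw": 8.7}, {"tx": 0, "ty": 0, "tz": 1.5, "ax": 0, "ay": 0, "az": 0, "claw": 8.7}, {"tx": 0, "ty": 0, "tz": 1.5, "ax": 0, "ay": 0, "az": 0, "claw": 8.7}, {"tx": 0, "ty": 0, "tz": 1.5, "ax": 0, "ay": 0, "az": 0, "claw": 8.7}, {"tx": 0, "ty": 0, "tz": 1.0, "ax": 0, "ay": 0, "az": 0, "claw": 8.7}, {"tx": 0, "ty": 0, "tz": 0.3, "ax": 0, "ay": 0, "az": 0, "claw": 8.7}, {"tx": 0, "ty": 0, "tz": 0, "ax": 0, "ay": 0, "az": 0, "claw": 8.7}]'

```text
time_s: 2.53
tcp_pos: [0.5149, -0.2311, 0.0774]
ee_rot: [[-0.932, -0.136, 0.337], [-0.127, 0.991, 0.047], [-0.34, 0.001, -0.94]]
wrist_force: [-0.0, 0.7, 0.4]
gripper_width: 1.001
gripper_force: 0.0
```

Emit:
drive_tool --rows '[{"tx": 0, "ty": 0, "tz": 0, "ax": 0, "ay": 0, "az": 0, "claw": 5.2}, {"tx": 0, "ty": 0, "tz": 0, "ax": 0, "ay": 0, "az": 0, "claw": 5.2}, {"tx": 0, "ty": 0, "tz": 0, "ax": 0, "ay": 0, "az": 0, "claw": 5.2}, {"tx": 0, "ty": 0, "tz": 0, "ax": 0, "ay": 0, "az": 0, "claw": 5.0}, {"tx": 0, "ty": 0, "tz": 0, "ax": 0, "ay": 0, "az": 0, "claw": 4.8}, {"tx": 0, "ty": 0, "tz": 0, "ax": 0, "ay": 0, "az": 0, "claw": 4.6}, {"tx": 0, "ty": 0, "tz": 0, "ax": 0, "ay": 0, "az": 0, "claw": 4.6}, {"tx": 0, "ty": 0, "tz": 0, "ax": 0, "ay": 0, "az": 0, "claw": 4.6}]'

```text
time_s: 3.2
tcp_pos: [0.5151, -0.2302, 0.0781]
ee_rot: [[-0.931, -0.137, 0.338], [-0.128, 0.991, 0.048], [-0.341, 0.001, -0.94]]
wrist_force: [-0.2, 4.3, 1.7]
gripper_width: 0.546
gripper_force: 2.1
```

Emit:
drive_tool --rows '[{"tx": 0, "ty": 0.17, "tz": 0, "ax": 0, "ay": 0, "az": 0, "claw": 4.7}, {"tx": 0, "ty": 0, "tz": 0.2, "ax": 0, "ay": 0, "az": 0, "claw": 4.7}, {"tx": 0, "ty": 0, "tz": 0.2, "ax": 0, "ay": 0, "az": 0, "claw": 4.7}, {"tx": 0, "ty": 0, "tz": 0.2, "ax": 0, "ay": 0, "az": 0, "claw": 4.7}, {"tx": 0, "ty": 0, "tz": 0.2, "ax": 0, "ay": 0, "az": 0, "claw": 4.7}, {"tx": 0, "ty": 0, "tz": 0, "ax": 0, "ay": 0, "az": 0, "claw": 4.7}]'

```text
time_s: 3.7
tcp_pos: [0.5177, -0.2285, 0.0703]
ee_rot: [[-0.931, -0.137, 0.338], [-0.129, 0.991, 0.048], [-0.341, 0.001, -0.94]]
wrist_force: [-1.7, 1.7, 4.3]
gripper_width: 0.531
gripper_force: 1.7
```

Emit:
drive_tool --rows '[{"tx": 0, "ty": 0, "tz": 0.2, "ax": 0, "ay": 0, "az": 0, "claw": 4.7}, {"tx": 0, "ty": 0, "tz": 0.2, "ax": 0, "ay": 0, "az": 0, "claw": 4.7}, {"tx": 0, "ty": 0, "tz": 0, "ax": 0, "ay": 0, "az": 0, "claw": 4.7}]'

```text
time_s: 3.95
tcp_pos: [0.5188, -0.2282, 0.0671]
ee_rot: [[-0.931, -0.137, 0.338], [-0.129, 0.991, 0.048], [-0.341, 0.001, -0.94]]
wrist_force: [-5.5, 1.5, 9.8]
gripper_width: 0.539
gripper_force: 5.2
```

Emit:
drive_tool --rows '[{"tx": 0, "ty": 0, "tz": 0.2, "ax": 0, "ay": 0, "az": 0, "claw": 4.7}, {"tx": 0, "ty": 0, "tz": 0.2, "ax": 0, "ay": 0, "az": 0, "claw": 4.7}, {"tx": 0, "ty": 0, "tz": 0, "ax": 0, "ay": 0, "az": 0, "claw": 4.7}]'

```text
time_s: 4.2
tcp_pos: [0.5203, -0.2283, 0.0634]
ee_rot: [[-0.931, -0.137, 0.339], [-0.129, 0.991, 0.047], [-0.342, 0.0, -0.94]]
wrist_force: [-1.1, 1.2, 4.4]
gripper_width: 0.541
gripper_force: 2.5
```

Emit:
drive_tool --rows '[{"tx": 0, "ty": 0, "tz": 0.2, "ax": 0, "ay": 0, "az": 0, "claw": 4.7}, {"tx": 0, "ty": 0, "tz": 0.2, "ax": 0, "ay": 0, "az": 0, "claw": 4.7}, {"tx": 0, "ty": 0, "tz": 0, "ax": 0, "ay": 0, "az": 0, "claw": 4.7}]'

```text
time_s: 4.45
tcp_pos: [0.5218, -0.2281, 0.0593]
ee_rot: [[-0.931, -0.137, 0.339], [-0.129, 0.991, 0.047], [-0.342, 0.0, -0.94]]
wrist_force: [0.1, -0.3, 1.1]
gripper_width: 0.544
gripper_force: 0.6
```

Emit:
drive_tool --rows '[{"tx": 0, "ty": 0, "tz": 0.2, "ax": 0, "ay": 0, "az": 0, "claw": 4.7}, {"tx": 0, "ty": 0, "tz": 0.1, "ax": 0, "ay": 0, "az": 0, "claw": 4.7}, {"tx": 0, "ty": 0, "tz": 0, "ax": 0, "ay": 0, "az": 0, "claw": 4.7}]'

```text
time_s: 4.7
tcp_pos: [0.5228, -0.228, 0.0568]
ee_rot: [[-0.931, -0.137, 0.339], [-0.129, 0.991, 0.047], [-0.342, 0.0, -0.94]]
wrist_force: [-3.6, -0.1, 5.8]
gripper_width: 0.538
gripper_force: 3.5
```

Emit:
drive_tool --rows '[{"tx": 0, "ty": 0, "tz": 0.1, "ax": 0, "ay": 0, "az": 0, "claw": 4.7}, {"tx": 0, "ty": 0, "tz": 0.1, "ax": 0, "ay": 0, "az": 0, "claw": 4.7}, {"tx": 0, "ty": 0, "tz": 0, "ax": 0, "ay": 0, "az": 0, "claw": 4.7}]'

```text
time_s: 4.95
tcp_pos: [0.5231, -0.228, 0.0561]
ee_rot: [[-0.931, -0.138, 0.339], [-0.129, 0.99, 0.047], [-0.342, 0.0, -0.94]]
wrist_force: [-6.4, 1.6, 14.6]
gripper_width: 0.537
gripper_force: 8.1
```

Emit:
drive_tool --rows '[{"tx": 0, "ty": 0, "tz": 0.1, "ax": 0, "ay": 0, "az": 0, "claw": 4.7}, {"tx": 0, "ty": 0, "tz": 0.1, "ax": 0, "ay": 0, "az": 0, "claw": 4.7}, {"tx": 0, "ty": 0, "tz": 0, "ax": 0, "ay": 0, "az": 0, "claw": 4.7}]'

```text
time_s: 5.2
tcp_pos: [0.5232, -0.228, 0.056]
ee_rot: [[-0.931, -0.138, 0.339], [-0.13, 0.99, 0.047], [-0.342, 0.0, -0.94]]
wrist_force: [-15.6, 1.4, 27.7]
gripper_width: 0.542
gripper_force: 15.7
```

Emit:
drive_tool --rows '[{"tx": 0, "ty": 0, "tz": 0.1, "ax": 0, "ay": 0, "az": 0, "claw": 4.7}, {"tx": 0, "ty": 0, "tz": 0, "ax": 0, "ay": 0, "az": 0, "claw": 4.7}]'

```text
time_s: 5.37
tcp_pos: [0.5233, -0.228, 0.0559]
ee_rot: [[-0.93, -0.139, 0.339], [-0.13, 0.99, 0.048], [-0.343, 0.0, -0.939]]
wrist_force: [-19.0, 3.6, 33.9]
gripper_width: 0.543
gripper_force: 19.5
```

That is the hard end stop (TCP 51 mm behind the mouth, sleeve about 15 mm back). I release and retract along the axis.

Emit:
drive_tool --rows '[{"tx": 0, "ty": 0, "tz": -0.4, "ax": 0, "ay": 0, "az": 0, "claw": 4.8}, {"tx": 0, "ty": 0, "tz": 0, "ax": 0, "ay": 0, "az": 0, "claw": 8.7}, {"tx": 0, "ty": 0, "tz": 0, "ax": 0, "ay": 0, "az": 0, "claw": 8.7}, {"tx": 0, "ty": 0, "tz": 0, "ax": 0, "ay": 0, "az": 0, "claw": 8.7}, {"tx": 0, "ty": 0, "tz": -2, "ax": 0, "ay": 0, "az": 0, "claw": 8.7}, {"tx": 0, "ty": 0, "tz": -3, "ax": 0, "ay": 0, "az": 0, "claw": 8.7}, {"tx": 0, "ty": 0, "tz": -4, "ax": 0, "ay": 0, "az": 0, "claw": 8.7}, {"tx": 0, "ty": 0, "tz": -4, "ax": 0, "ay": 0, "az": 0, "claw": 8.7}, {"tx": 0, "ty": 0, "tz": -2, "ax": 0, "ay": 0, "az": 0, "claw": 8.7}]'

```text
time_s: 6.12
tcp_pos: [0.4728, -0.2357, 0.201]
ee_rot: [[-0.929, -0.137, 0.344], [-0.13, 0.991, 0.045], [-0.347, -0.003, -0.938]]
wrist_force: [0.4, 0.2, 0.1]
gripper_width: 0.984
gripper_force: 0.0
```

```bash
python3 - <<'E'
from go import *
rel(np.array([.5075,.1875,.21]),Rt(15.5,0))
p,d=grab("scene");np.savez("pics/scene1.npz",p=p,d=d)
W=cloud("scene",d);h=cv2.cvtColor(p,cv2.COLOR_RGB2HSV).astype(int)
m=(h[...,0]>100)&(h[...,0]<125)&(h[...,1]>150)&(np.hypot(W[...,0]-.52,W[...,1]+.22)<.05)&(W[...,2]>.02)
s=(W[m]-[.5045,-.2297,.104])@axis(8);print("blue along axis",np.percentile(s,[3,50,97]).round(4))
x,y=242,130;cv2.imwrite("pics/b.png",cv2.cvtColor(cv2.resize(p[y:y+90,x:x+100],(500,450),interpolation=cv2.INTER_CUBIC),cv2.COLOR_RGB2BGR))
E
```

```text
t 6.1167 tcp [ 0.4728 -0.2357  0.201 ] F [0.4 0.2 0.1] w 8.56 gf 0.0
turn [-0.026  0.353 -0.131] shift cm in tool now [-9.02 41.44  2.24] after turn [-14.65  39.85  -0.9 ]
blue along axis [-0.0499 -0.0463 -0.017 ]
```

View pics/b.png

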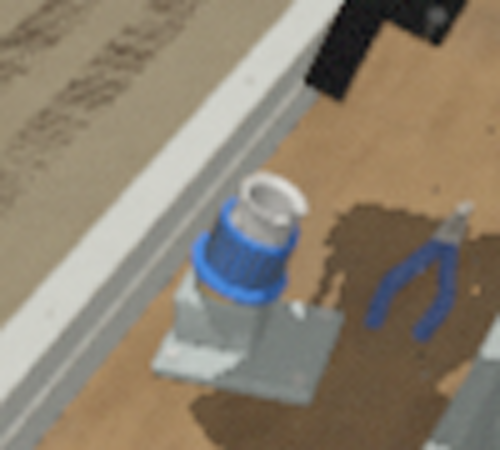

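The sleeve is back and stays there: in the crop there is a steel band between the rim at (270,195) and the blue sleeve at (245,250). Next is the filter.

Emit:
drive_tool --rows '[{"tx": 0, "ty": 0, "tz": -0.5, "ax": -0.009, "ay": 0.118, "az": -0.044, "claw": 8.7}, {"tx": 0, "ty": 0, "tz": -0.4, "ax": -0.009, "ay": 0.118, "az": -0.044, "claw": 8.7}, {"tx": 0, "ty": 0, "tz": 0, "ax": -0.009, "ay": 0.117, "az": -0.043, "claw": 8.7}, {"tx": -1.3, "ty": 3.6, "tz": 0, "ax": 0, "ay": 0, "az": 0, "claw": 8.7}, {"tx": -1.3, "ty": 3.6, "tz": 0, "ax": 0, "ay": 0, "az": 0, "claw": 8.7}, {"tx": -1.3, "ty": 3.6, "tz": 0, "ax": 0, "ay": 0, "az": 0, "claw": 8.7}, {"tx": -1.3, "ty": 3.6, "tz": 0, "ax": 0, "ay": 0, "az": 0, "claw": 8.7}, {"tx": -1.3, "ty": 3.6, "tz": 0, "ax": 0, "ay": 0, "az": 0, "claw": 8.7}, {"tx": -1.3, "ty": 3.6, "tz": 0, "ax": 0, "ay": 0, "az": 0, "claw": 8.7}, {"tx": -1.3, "ty": 3.6, "tz": 0, "ax": 0, "ay": 0, "az": 0, "claw": 8.7}]'

```text
time_s: 7.0
tcp_pos: [0.4901, 0.0339, 0.2054]
ee_rot: [[-0.964, -0.266, -0.004], [-0.266, 0.964, 0.004], [0.003, 0.005, -1.0]]
wrist_force: [0.2, 0.1, -0.8]
gripper_width: 0.998
gripper_force: 0.0
```

```bash
python3 -c "
from go import *
rel(np.array([.5075,.1875,.21]),Rt(15.5,0))"
```

```text
t 7.0 tcp [0.4901 0.0339 0.2054] F [ 0.2  0.1 -0.8] w 8.68 gf 0.0
turn [ 0.005 -0.003 -0.001] shift cm in tool now [-5.76 14.34 -0.4 ] after turn [-5.78 14.34 -0.46]
```

Emit:
drive_tool --rows '[{"tx": -1.4, "ty": 3.5, "tz": -0.3, "ax": 0.005, "ay": -0.003, "az": 0, "claw": 8.7}, {"tx": -1.4, "ty": 3.5, "tz": 0, "ax": 0, "ay": 0, "az": 0, "claw": 8.7}, {"tx": -1.4, "ty": 3.5, "tz": 0, "ax": 0, "ay": 0, "az": 0, "claw": 8.7}, {"tx": -1.4, "ty": 3.5, "tz": 0, "ax": 0, "ay": 0, "az": 0, "claw": 8.7}, {"tx": -0.18, "ty": 0.34, "tz": 0, "ax": 0, "ay": 0, "az": 0, "claw": 8.7}, {"tx": 0, "ty": 0, "tz": 0, "ax": 0, "ay": 0, "az": 0, "claw": 8.7}, {"tx": 0, "ty": 0, "tz": 0, "ax": 0, "ay": 0, "az": 0, "claw": 8.7}]'

```text
time_s: 7.58
tcp_pos: [0.5075, 0.1855, 0.2082]
ee_rot: [[-0.964, -0.267, -0.001], [-0.267, 0.964, -0.001], [0.001, -0.001, -1.0]]
wrist_force: [0.0, -0.5, -0.1]
gripper_width: 1.0
gripper_force: 0.0
```

```bash
python3 - <<'E'
from go import *
rel(np.array([.5075,.1875,.088]),Rt(15.5,0))
p,d=grab("scene")
x,y=160,210;cv2.imwrite("pics/c.png",cv2.cvtColor(cv2.resize(p[y:y+110,x:x+110],(500,500),interpolation=cv2.INTER_CUBIC),cv2.COLOR_RGB2BGR))
E
```

```text
t 7.5833 tcp [0.5075 0.1855 0.2082] F [ 0.  -0.5 -0.1] w 8.7 gf 0.0
turn [-0.001 -0.001 -0.   ] shift cm in tool now [-0.06  0.2  12.02] after turn [-0.05  0.19 12.02]
```

View pics/c.png

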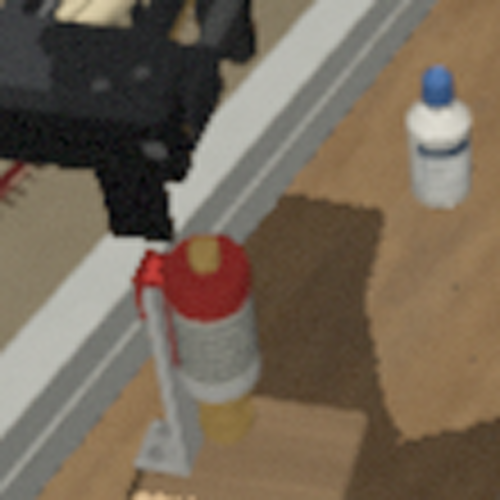

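The crop shows the gripper above the filter, with the near finger at (140,200) clear to the +y side of the stub at (205,250). I go down along the barrel.

Emit:
drive_tool --rows '[{"tx": -0.05, "ty": 0.2, "tz": 1.5, "ax": 0, "ay": 0, "az": 0, "claw": 8.7}, {"tx": 0, "ty": 0, "tz": 2, "ax": 0, "ay": 0, "az": 0, "claw": 8.7}, {"tx": 0, "ty": 0, "tz": 2, "ax": 0, "ay": 0, "az": 0, "claw": 8.7}, {"tx": 0, "ty": 0, "tz": 2, "ax": 0, "ay": 0, "az": 0, "claw": 8.7}, {"tx": 0, "ty": 0, "tz": 2, "ax": 0, "ay": 0, "az": 0, "claw": 8.7}, {"tx": 0, "ty": 0, "tz": 1.5, "ax": 0, "ay": 0, "az": 0, "claw": 8.7}, {"tx": 0, "ty": 0, "tz": 0.6, "ax": 0, "ay": 0, "az": 0, "claw": 8.7}, {"tx": 0, "ty": 0, "tz": 0, "ax": 0, "ay": 0, "az": 0, "claw": 5.0}, {"tx": 0, "ty": 0, "tz": 0, "ax": 0, "ay": 0, "az": 0, "claw": 5.0}]'

```text
time_s: 8.38
tcp_pos: [0.5085, 0.1869, 0.0936]
ee_rot: [[-0.964, -0.265, 0.001], [-0.265, 0.964, -0.0], [-0.001, -0.001, -1.0]]
wrist_force: [-0.1, 0.8, -0.5]
gripper_width: 0.917
gripper_force: 0.0
```

Emit:
drive_tool --rows '[{"tx": 0, "ty": 0, "tz": 0, "ax": 0, "ay": 0, "az": 0, "claw": 4.5}, {"tx": 0, "ty": 0, "tz": 0, "ax": 0, "ay": 0, "az": 0, "claw": 4.2}, {"tx": 0, "ty": 0, "tz": 0, "ax": 0, "ay": 0, "az": 0, "claw": 4.0}, {"tx": 0, "ty": 0, "tz": 0, "ax": 0, "ay": 0, "az": 0, "claw": 3.8}, {"tx": 0, "ty": 0, "tz": 0, "ax": 0, "ay": 0, "az": 0, "claw": 3.7}, {"tx": 0, "ty": 0, "tz": 0, "ax": 0, "ay": 0, "az": 0, "claw": 3.6}, {"tx": 0, "ty": 0, "tz": 0, "ax": 0, "ay": 0, "az": 0, "claw": 3.6}]'

```text
time_s: 8.97
tcp_pos: [0.508, 0.1876, 0.0932]
ee_rot: [[-0.964, -0.266, 0.001], [-0.266, 0.964, -0.0], [-0.001, -0.0, -1.0]]
wrist_force: [0.4, 0.3, 0.0]
gripper_width: 0.442
gripper_force: 0.0
```

Now grip firmly, lift a little, and watch the force.

Emit:
drive_tool --rows '[{"tx": 0, "ty": 0, "tz": 0, "ax": 0, "ay": 0, "az": 0, "claw": 3.5}, {"tx": 0, "ty": 0, "tz": 0, "ax": 0, "ay": 0, "az": 0, "claw": 3.2}, {"tx": 0, "ty": 0, "tz": 0, "ax": 0, "ay": 0, "az": 0, "claw": 2.5}, {"tx": 0, "ty": 0, "tz": 0, "ax": 0, "ay": 0, "az": 0, "claw": 2.5}, {"tx": 0, "ty": 0, "tz": 0, "ax": 0, "ay": 0, "az": 0, "claw": 2.5}]'

```text
time_s: 9.38
tcp_pos: [0.508, 0.1876, 0.0931]
ee_rot: [[-0.964, -0.266, 0.001], [-0.266, 0.964, -0.0], [-0.001, -0.0, -1.0]]
wrist_force: [0.3, 0.1, -0.0]
gripper_width: 0.378
gripper_force: 30.0
```

Emit:
drive_tool --rows '[{"tx": 0, "ty": 0, "tz": -0.5, "ax": 0, "ay": 0, "az": 0, "claw": 2.5}, {"tx": 0, "ty": 0, "tz": -0.5, "ax": 0, "ay": 0, "az": 0, "claw": 2.5}, {"tx": 0, "ty": 0, "tz": -1, "ax": 0, "ay": 0, "az": 0, "claw": 2.5}, {"tx": 0, "ty": 0, "tz": -1, "ax": 0, "ay": 0, "az": 0, "claw": 2.5}, {"tx": 0, "ty": 0, "tz": -1, "ax": 0, "ay": 0, "az": 0, "claw": 2.5}, {"tx": 0, "ty": 0, "tz": -1, "ax": 0, "ay": 0, "az": 0, "claw": 2.5}, {"tx": 0, "ty": 0, "tz": 0, "ax": 0, "ay": 0, "az": 0, "claw": 2.5}]'

```text
time_s: 9.97
tcp_pos: [0.5093, 0.1882, 0.1462]
ee_rot: [[-0.964, -0.267, 0.005], [-0.267, 0.964, 0.002], [-0.006, 0.001, -1.0]]
wrist_force: [-0.3, 0.2, -1.8]
gripper_width: 0.383
gripper_force: 30.0
```

```bash
python3 - <<'E'
from go import *
rel(np.array([.44,.0,.22]),Rt(8,20))
p,d=grab("scene");np.savez("pics/scene2.npz",p=p,d=d)
x,y=150,170;cv2.imwrite("pics/d.png",cv2.cvtColor(cv2.resize(p[y:y+130,x:x+130],(500,500),interpolation=cv2.INTER_CUBIC),cv2.COLOR_RGB2BGR))
E
```

```text
t 9.9667 tcp [0.5093 0.1882 0.1462] F [-0.3  0.2 -1.8] w 3.33 gf 30.0
turn [ 0.024 -0.343  0.129] shift cm in tool now [ 11.65 -16.29  -7.46] after turn [  6.38 -17.68 -10.18]
```

View pics/d.png

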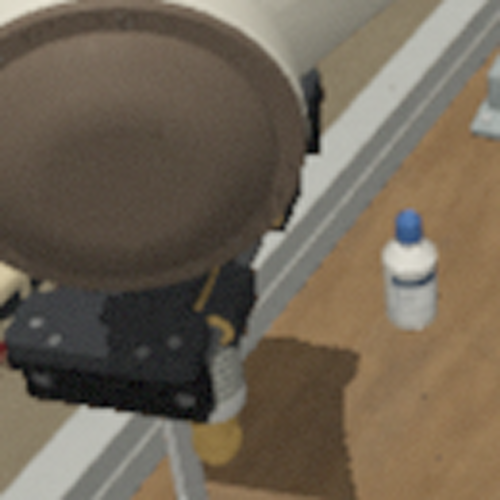

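The picture shows the filter held and lifted off: its brass plug hangs free at (217,440) beside the upright, and the wrist shows 1.8 N of weight. I carry it away to -x and up, then toward the coupler.

Emit:
drive_tool --rows '[{"tx": 2, "ty": 0, "tz": -1, "ax": 0, "ay": 0, "az": 0, "claw": 2.5}, {"tx": 3, "ty": 0, "tz": -2, "ax": 0, "ay": 0, "az": 0, "claw": 2.5}, {"tx": 1.5, "ty": -3, "tz": -2, "ax": 0, "ay": 0, "az": 0, "claw": 2.5}, {"tx": 1.3, "ty": -3.5, "tz": -1, "ax": 0, "ay": 0, "az": 0, "claw": 2.5}, {"tx": 1.3, "ty": -3.5, "tz": -1, "ax": 0, "ay": 0, "az": 0, "claw": 2.5}, {"tx": 1.3, "ty": -3.5, "tz": 0, "ax": 0, "ay": 0, "az": 0, "claw": 2.5}, {"tx": 0.6, "ty": -2, "tz": 0, "ax": 0, "ay": 0, "az": 0, "claw": 2.5}, {"tx": 0, "ty": 0, "tz": 0, "ax": 0.008, "ay": -0.114, "az": 0.043, "claw": 2.5}, {"tx": 0, "ty": 0, "tz": 0, "ax": 0.008, "ay": -0.114, "az": 0.043, "claw": 2.5}, {"tx": 0, "ty": 0, "tz": 0, "ax": 0.008, "ay": -0.114, "az": 0.043, "claw": 2.5}]'

```text
time_s: 10.85
tcp_pos: [0.4438, 0.0087, 0.2136]
ee_rot: [[-0.931, -0.135, 0.339], [-0.126, 0.991, 0.047], [-0.342, 0.001, -0.94]]
wrist_force: [0.1, -0.7, -0.0]
gripper_width: 0.379
gripper_force: 30.0
```

```bash
python3 -c "
from go import *
m=np.array([.5045,-.2297,.104]);rel(m+axis(8)*(.061+.06),Rt(8,20))"
```

```text
t 10.85 tcp [0.4438 0.0087 0.2136] F [ 0.1 -0.7 -0. ] w 3.3 gf 30.0
turn [-0.001  0.    -0.005] shift cm in tool now [  1.11 -24.46  -0.85] after turn [  1.22 -24.45  -0.88]
```

Emit:
drive_tool --rows '[{"tx": 0.2, "ty": -2.5, "tz": -0.2, "ax": 0, "ay": 0, "az": -0.005, "claw": 2.5}, {"tx": 0.2, "ty": -3.5, "tz": -0.2, "ax": 0, "ay": 0, "az": 0, "claw": 2.5}, {"tx": 0.2, "ty": -3.5, "tz": -0.2, "ax": 0, "ay": 0, "az": 0, "claw": 2.5}, {"tx": 0.2, "ty": -3.5, "tz": -0.2, "ax": 0, "ay": 0, "az": 0, "claw": 2.5}, {"tx": 0.2, "ty": -3.5, "tz": 0, "ax": 0, "ay": 0, "az": 0, "claw": 2.5}, {"tx": 0.1, "ty": -3.5, "tz": 0, "ax": 0, "ay": 0, "az": 0, "claw": 2.5}, {"tx": 0.1, "ty": -3, "tz": 0, "ax": 0, "ay": 0, "az": 0, "claw": 2.5}, {"tx": 0, "ty": -1.4, "tz": 0, "ax": 0, "ay": 0, "az": 0, "claw": 2.5}, {"tx": 0, "ty": 0, "tz": 0, "ax": 0, "ay": 0, "az": 0, "claw": 2.5}, {"tx": 0, "ty": 0, "tz": 0, "ax": 0, "ay": 0, "az": 0, "claw": 2.5}]'

```text
time_s: 11.68
tcp_pos: [0.4633, -0.2352, 0.2164]
ee_rot: [[-0.933, -0.141, 0.332], [-0.133, 0.99, 0.045], [-0.335, -0.002, -0.942]]
wrist_force: [-0.2, 0.0, -2.6]
gripper_width: 0.379
gripper_force: 30.0
```

```bash
python3 - <<'E'
from go import *
m=np.array([.5045,-.2297,.104]);ax=axis(8);rel(m+ax*(.061+.005),Rt(8,20))
p,d=grab("scene");np.savez("pics/scene3.npz",p=p,d=d);s=sense();T=np.array(s["tcp_pos"]);R=np.array(s["ee_rot"])
W=cloud("scene",d);L=(W.reshape(-1,3)-T)@R
h=cv2.cvtColor(p,cv2.COLOR_RGB2HSV).reshape(-1,3).astype(int)
k=(np.hypot(L[:,0],L[:,1])<.03)&(L[:,2]>.012)&(L[:,2]<.075)&(W.reshape(-1,3)[:,2]>.1)
for a in np.arange(.012,.072,.006):
    q=L[k&(L[:,2]>=a)&(L[:,2]<a+.006)]
    if len(q):print(a.round(3),len(q),"med",np.median(q,0).round(4),"y",np.percentile(q[:,1],[5,95]).round(4),"xmin/max",np.percentile(q[:,0],[5,95]).round(4))
print(proj("scene",T+R[:,2]*.061),proj("scene",m),proj("scene",T))
x,y=250,110;b=cv2.resize(p[y:y+100,x:x+100],(600,600),interpolation=cv2.INTER_CUBIC)
for P in (T+R[:,2]*.061,T+R[:,2]*.02,m,m-ax*.05):
    u=((proj("scene",P)-[x,y]+.5)*6).astype(int);cv2.circle(b,tuple(map(int,u)),3,(0,255,0),-1)
cv2.imwrite("pics/e.png",cv2.cvtColor(b,cv2.COLOR_RGB2BGR))
E
```

```text
t 11.6833 tcp [ 0.4633 -0.2352  0.2164] F [-0.2  0.  -2.6] w 3.3 gf 30.0
turn [-0.002 -0.008  0.002] shift cm in tool now [-0.1  -0.02  5.39] after turn [-0.06 -0.03  5.39]
0.012 28 med [0.0007 0.0123 0.0153] y [0.0023 0.0162] xmin/max [-0.0157  0.015 ]
0.018 9 med [0.0012 0.0128 0.0187] y [0.0084 0.016 ] xmin/max [-0.0113  0.0123]
0.024 23 med [-0.0009  0.0091  0.0267] y [0.0036 0.0111] xmin/max [-0.0107  0.0089]
0.03 17 med [0.0001 0.0083 0.0332] y [0.0019 0.0115] xmin/max [-0.0099  0.0104]
0.036 9 med [-0.0009  0.0078  0.0388] y [0.005  0.0085] xmin/max [-0.006  0.005]
0.042 22 med [-0.0026  0.0055  0.0462] y [-0.0042  0.0097] xmin/max [-0.0098  0.0069]
0.048 23 med [0.0023 0.0074 0.0493] y [-0.0051  0.012 ] xmin/max [-0.0109  0.0101]
0.054 10 med [-0.0004  0.0077  0.0567] y [0.0039 0.0092] xmin/max [-0.0078  0.0059]
[305.39828269 153.03416018] [296.55213108 169.66422046] [314.93816826 133.84480568]
```

View pics/e.png

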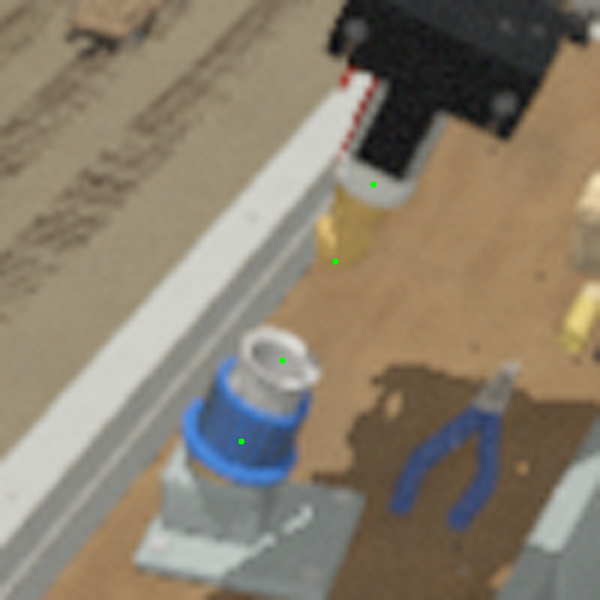

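The picture shows the plug hanging straight below the fingers, tip at about (335,260), in line with the mouth at (280,358). I approach to 5 mm before the mouth, then feed in slowly.

Emit:
drive_tool --rows '[{"tx": -0.08, "ty": -0.03, "tz": 1, "ax": 0, "ay": -0.008, "az": 0.002, "claw": 2.5}, {"tx": 0, "ty": 0, "tz": 1.5, "ax": 0, "ay": 0, "az": 0, "claw": 2.5}, {"tx": 0, "ty": 0, "tz": 1.5, "ax": 0, "ay": 0, "az": 0, "claw": 2.5}, {"tx": 0, "ty": 0, "tz": 1, "ax": 0, "ay": 0, "az": 0, "claw": 2.5}, {"tx": 0, "ty": 0, "tz": 0.4, "ax": 0, "ay": 0, "az": 0, "claw": 2.5}, {"tx": 0, "ty": 0, "tz": 0, "ax": 0, "ay": 0, "az": 0, "claw": 2.5}, {"tx": 0, "ty": 0, "tz": 0, "ax": 0, "ay": 0, "az": 0, "claw": 2.5}]'

```text
time_s: 12.32
tcp_pos: [0.4834, -0.2319, 0.1673]
ee_rot: [[-0.929, -0.142, 0.341], [-0.135, 0.99, 0.046], [-0.344, -0.003, -0.939]]
wrist_force: [0.8, -0.7, -1.3]
gripper_width: 0.376
gripper_force: 30.0
```

```bash
cat > at.py <<'E'
from go import *
m=np.array([.5045,-.2297,.104]);ax=axis(8);rel(m+ax*.061,Rt(8,20))
s=sense();print("F in tool",(np.array(s["ee_rot"]).T@s["wrist_force"]).round(1),"M tool",(np.array(s["ee_rot"]).T@s["moment"]).round(2))
E
python3 at.py
```

```text
t 12.3167 tcp [ 0.4834 -0.2319  0.1673] F [ 0.8 -0.7 -1.3] w 3.27 gf 30.0
turn [-0.002  0.002  0.004] shift cm in tool now [ 0.18 -0.07  0.58] after turn [ 0.17 -0.07  0.58]
F in tool [-0.2 -0.8  1.5] M tool [-0.01  0.88  0.03]
```

Emit:
drive_tool --rows '[{"tx": 0.15, "ty": -0.07, "tz": 0.2, "ax": 0, "ay": 0, "az": 0, "claw": 2.5}, {"tx": 0, "ty": 0, "tz": 0.3, "ax": 0, "ay": 0, "az": 0, "claw": 2.5}, {"tx": 0, "ty": 0, "tz": 0.3, "ax": 0, "ay": 0, "az": 0, "claw": 2.5}, {"tx": 0, "ty": 0, "tz": 0.3, "ax": 0, "ay": 0, "az": 0, "claw": 2.5}, {"tx": 0, "ty": 0, "tz": 0, "ax": 0, "ay": 0, "az": 0, "claw": 2.5}]'

```text
time_s: 12.73
tcp_pos: [0.4855, -0.2327, 0.1555]
ee_rot: [[-0.93, -0.141, 0.34], [-0.133, 0.99, 0.046], [-0.343, -0.002, -0.939]]
wrist_force: [-0.3, -0.3, -2.1]
gripper_width: 0.379
gripper_force: 30.0
```

```bash
python3 at.py
```

```text
t 12.7333 tcp [ 0.4855 -0.2327  0.1555] F [-0.3 -0.3 -2.1] w 3.3 gf 30.0
turn [-0.002  0.001  0.003] shift cm in tool now [-0.05  0.03 -0.6 ] after turn [-0.05  0.03 -0.6 ]
F in tool [ 1.1 -0.3  1.9] M tool [-0.02  0.94  0.02]
```

Tip 6 mm in, no contact force. Continuing.

Emit:
drive_tool --rows '[{"tx": 0, "ty": 0, "tz": 0.25, "ax": 0, "ay": 0, "az": 0, "claw": 2.5}, {"tx": 0, "ty": 0, "tz": 0.25, "ax": 0, "ay": 0, "az": 0, "claw": 2.5}, {"tx": 0, "ty": 0, "tz": 0.25, "ax": 0, "ay": 0, "az": 0, "claw": 2.5}, {"tx": 0, "ty": 0, "tz": 0.25, "ax": 0, "ay": 0, "az": 0, "claw": 2.5}, {"tx": 0, "ty": 0, "tz": 0, "ax": 0, "ay": 0, "az": 0, "claw": 2.5}]'

```text
time_s: 13.15
tcp_pos: [0.4889, -0.2322, 0.146]
ee_rot: [[-0.93, -0.141, 0.34], [-0.134, 0.99, 0.046], [-0.343, -0.002, -0.939]]
wrist_force: [-0.6, -0.5, -1.4]
gripper_width: 0.38
gripper_force: 30.0
```

```bash
python3 at.py
```

```text
t 13.15 tcp [ 0.4889 -0.2322  0.146 ] F [-0.6 -0.5 -1.4] w 3.31 gf 30.0
turn [-0.002  0.001  0.003] shift cm in tool now [-0.05  0.02 -1.61] after turn [-0.04  0.03 -1.61]
F in tool [ 1.1 -0.4  1.1] M tool [-0.04  0.93 -0.02]
```

Emit:
drive_tool --rows '[{"tx": -0.03, "ty": 0.02, "tz": 0.2, "ax": 0, "ay": 0, "az": 0, "claw": 2.5}, {"tx": 0, "ty": 0, "tz": 0.2, "ax": 0, "ay": 0, "az": 0, "claw": 2.5}, {"tx": 0, "ty": 0, "tz": 0.2, "ax": 0, "ay": 0, "az": 0, "claw": 2.5}, {"tx": 0, "ty": 0, "tz": 0.2, "ax": 0, "ay": 0, "az": 0, "claw": 2.5}, {"tx": 0, "ty": 0, "tz": 0.2, "ax": 0, "ay": 0, "az": 0, "claw": 2.5}, {"tx": 0, "ty": 0, "tz": 0, "ax": 0, "ay": 0, "az": 0, "claw": 2.5}]'

```text
time_s: 13.65
tcp_pos: [0.4926, -0.2315, 0.1369]
ee_rot: [[-0.93, -0.141, 0.34], [-0.133, 0.99, 0.046], [-0.343, -0.003, -0.939]]
wrist_force: [-0.0, 0.2, -2.8]
gripper_width: 0.379
gripper_force: 30.0
```

```bash
python3 at.py
```

```text
t 13.65 tcp [ 0.4926 -0.2315  0.1369] F [-0.   0.2 -2.8] w 3.3 gf 30.0
turn [-0.002  0.002  0.003] shift cm in tool now [-0.01  0.01 -2.6 ] after turn [-0.    0.01 -2.6 ]
F in tool [1.  0.3 2.6] M tool [ 0.03  0.96 -0.01]
```

Emit:
drive_tool --rows '[{"tx": 0, "ty": 0, "tz": 0.2, "ax": 0, "ay": 0, "az": 0, "claw": 2.5}, {"tx": 0, "ty": 0, "tz": 0.2, "ax": 0, "ay": 0, "az": 0, "claw": 2.5}, {"tx": 0, "ty": 0, "tz": 0.2, "ax": 0, "ay": 0, "az": 0, "claw": 2.5}, {"tx": 0, "ty": 0, "tz": 0, "ax": 0, "ay": 0, "az": 0, "claw": 2.5}]'

```text
time_s: 13.98
tcp_pos: [0.4947, -0.2312, 0.1313]
ee_rot: [[-0.93, -0.141, 0.34], [-0.134, 0.99, 0.046], [-0.344, -0.003, -0.939]]
wrist_force: [0.3, 0.4, -1.8]
gripper_width: 0.381
gripper_force: 30.0
```

Emit:
drive_tool --rows '[{"tx": 0, "ty": 0, "tz": 0.15, "ax": 0, "ay": 0, "az": 0, "claw": 2.5}, {"tx": 0, "ty": 0, "tz": 0.15, "ax": 0, "ay": 0, "az": 0, "claw": 2.5}, {"tx": 0, "ty": 0, "tz": 0, "ax": 0, "ay": 0, "az": 0, "claw": 2.5}]'

```text
time_s: 14.23
tcp_pos: [0.4962, -0.2313, 0.1296]
ee_rot: [[-0.929, -0.142, 0.342], [-0.134, 0.99, 0.046], [-0.345, -0.004, -0.939]]
wrist_force: [-1.5, 0.9, 4.2]
gripper_width: 0.379
gripper_force: 30.0
```

```bash
python3 at.py
```

```text
t 14.2333 tcp [ 0.4962 -0.2313  0.1296] F [-1.5  0.9  4.2] w 3.3 gf 30.0
turn [-0.003  0.003  0.003] shift cm in tool now [ 0.07  0.03 -3.4 ] after turn [ 0.08  0.04 -3.4 ]
F in tool [-0.2  1.1 -4.4] M tool [-0.43  0.97  0.01]
```

Pin contact at 34 mm, as expected. Pushing home.

Emit:
drive_tool --rows '[{"tx": 0, "ty": 0, "tz": 0.15, "ax": 0, "ay": 0, "az": 0, "claw": 2.5}, {"tx": 0, "ty": 0, "tz": 0.15, "ax": 0, "ay": 0, "az": 0, "claw": 2.5}, {"tx": 0, "ty": 0, "tz": 0, "ax": 0, "ay": 0, "az": 0, "claw": 2.5}]'

```text
time_s: 14.48
tcp_pos: [0.4971, -0.2311, 0.1265]
ee_rot: [[-0.929, -0.141, 0.342], [-0.134, 0.99, 0.046], [-0.345, -0.003, -0.939]]
wrist_force: [-2.4, 0.7, 3.7]
gripper_width: 0.38
gripper_force: 30.0
```

Emit:
drive_tool --rows '[{"tx": 0, "ty": 0, "tz": 0.1, "ax": 0, "ay": 0, "az": 0, "claw": 2.5}, {"tx": 0, "ty": 0, "tz": 0.1, "ax": 0, "ay": 0, "az": 0, "claw": 2.5}, {"tx": 0, "ty": 0, "tz": 0, "ax": 0, "ay": 0, "az": 0, "claw": 2.5}]'

```text
time_s: 14.73
tcp_pos: [0.4979, -0.2313, 0.1265]
ee_rot: [[-0.929, -0.142, 0.343], [-0.135, 0.99, 0.045], [-0.346, -0.004, -0.938]]
wrist_force: [-8.3, 1.9, 15.6]
gripper_width: 0.382
gripper_force: 30.0
```

```bash
cat > sl.py <<'E'
from go import *
p,d=grab("scene");W=cloud("scene",d);h=cv2.cvtColor(p,cv2.COLOR_RGB2HSV).astype(int)
m=(h[...,0]>100)&(h[...,0]<125)&(h[...,1]>150)&(np.hypot(W[...,0]-.52,W[...,1]+.22)<.05)&(W[...,2]>.02)
s=(W[m]-[.5045,-.2297,.104])@axis(8);print("blue along axis",np.percentile(s,[3,50,97]).round(4),"back was -.050 -.046 -.017")
x,y=250,110;cv2.imwrite("pics/f%d.png"%(100*sense()["time_s"]),cv2.cvtColor(cv2.resize(p[y:y+100,x:x+100],(600,600),interpolation=cv2.INTER_CUBIC),cv2.COLOR_RGB2BGR))
E
python3 at.py; python3 sl.py
```

```text
t 14.7333 tcp [ 0.4979 -0.2313  0.1265] F [-8.3  1.9 15.6] w 3.33 gf 30.0
turn [-0.003  0.004  0.004] shift cm in tool now [ 0.12  0.05 -3.76] after turn [ 0.13  0.06 -3.76]
F in tool [  2.1   3.  -17.4] M tool [-1.08  1.34  0.05]
blue along axis [-0.0381 -0.0343 -0.0044] back was -.050 -.046 -.017
```

The sleeve has sprung forward by about 12 mm. I relieve the push, tug lightly to test the lock, then let go.

Emit:
drive_tool --rows '[{"tx": 0, "ty": 0, "tz": -0.25, "ax": 0, "ay": 0, "az": 0, "claw": 2.5}, {"tx": 0, "ty": 0, "tz": -0.2, "ax": 0, "ay": 0, "az": 0, "claw": 2.5}, {"tx": 0, "ty": 0, "tz": -0.2, "ax": 0, "ay": 0, "az": 0, "claw": 2.5}, {"tx": 0, "ty": 0, "tz": 0, "ax": 0, "ay": 0, "az": 0, "claw": 2.5}]'

```text
time_s: 15.12
tcp_pos: [0.4954, -0.2313, 0.1305]
ee_rot: [[-0.929, -0.141, 0.341], [-0.134, 0.99, 0.046], [-0.345, -0.003, -0.939]]
wrist_force: [-2.0, 0.2, 3.5]
gripper_width: 0.384
gripper_force: 30.0
```

```bash
python3 at.py
```

```text
t 15.1167 tcp [ 0.4954 -0.2313  0.1305] F [-2.   0.2  3.5] w 3.34 gf 30.0
turn [-0.002  0.003  0.003] shift cm in tool now [ 0.03  0.03 -3.29] after turn [ 0.03  0.03 -3.29]
F in tool [ 0.7  0.5 -3.9] M tool [-0.12  0.93 -0.02]
```

Emit:
drive_tool --rows '[{"tx": 0, "ty": 0, "tz": -0.15, "ax": 0, "ay": 0, "az": 0, "claw": 2.5}, {"tx": 0, "ty": 0, "tz": -0.1, "ax": 0, "ay": 0, "az": 0, "claw": 2.5}, {"tx": 0, "ty": 0, "tz": 0, "ax": 0, "ay": 0, "az": 0, "claw": 2.5}]'

```text
time_s: 15.37
tcp_pos: [0.4944, -0.2311, 0.1306]
ee_rot: [[-0.93, -0.14, 0.34], [-0.133, 0.99, 0.046], [-0.343, -0.002, -0.939]]
wrist_force: [5.2, -1.4, -10.0]
gripper_width: 0.381
gripper_force: 30.0
```

```bash
python3 at.py
```

```text
t 15.3667 tcp [ 0.4944 -0.2311  0.1306] F [  5.2  -1.4 -10. ] w 3.31 gf 30.0
turn [-0.001  0.001  0.002] shift cm in tool now [-0.05 -0.01 -3.25] after turn [-0.05 -0.   -3.25]
F in tool [-1.2 -2.1 11.1] M tool [ 0.62  0.31 -0.02]
```

The plug holds against an 11 N tug, so it is locked. I relax, open and retract.

Emit:
drive_tool --rows '[{"tx": 0, "ty": 0, "tz": 0.2, "ax": 0, "ay": 0, "az": 0, "claw": 2.5}, {"tx": 0, "ty": 0, "tz": 0, "ax": 0, "ay": 0, "az": 0, "claw": 4.0}, {"tx": 0, "ty": 0, "tz": 0, "ax": 0, "ay": 0, "az": 0, "claw": 8.7}, {"tx": 0, "ty": 0, "tz": 0, "ax": 0, "ay": 0, "az": 0, "claw": 8.7}, {"tx": 0, "ty": 0, "tz": 0, "ax": 0, "ay": 0, "az": 0, "claw": 8.7}, {"tx": 0, "ty": 0, "tz": -2, "ax": 0, "ay": 0, "az": 0, "claw": 8.7}, {"tx": 0, "ty": 0, "tz": -3, "ax": 0, "ay": 0, "az": 0, "claw": 8.7}, {"tx": 0, "ty": 0, "tz": -4, "ax": 0, "ay": 0, "az": 0, "claw": 8.7}, {"tx": 0, "ty": 0, "tz": -3, "ax": 0, "ay": 0, "az": 0, "claw": 8.7}, {"tx": 0, "ty": 0, "tz": -1, "ax": 0, "ay": 0, "az": 0, "claw": 8.7}]'

```text
time_s: 16.2
tcp_pos: [0.4516, -0.2383, 0.2588]
ee_rot: [[-0.926, -0.141, 0.349], [-0.135, 0.99, 0.042], [-0.352, -0.008, -0.936]]
wrist_force: [0.1, -1.0, 0.8]
gripper_width: 0.954
gripper_force: 0.0
```

```bash
python3 at.py; python3 sl.py; ls pics/f*; cp $(ls -t pics/f*|head -1) pics/last.png
```

```text
t 16.2 tcp [ 0.4516 -0.2383  0.2588] F [ 0.1 -1.   0.8] w 8.3 gf 0.0
turn [-0.007  0.011  0.005] shift cm in tool now [ 0.37  0.19 10.27] after turn [ 0.26  0.12 10.28]
F in tool [-0.2 -1.  -0.8] M tool [0.05 0.66 0.01]
blue along axis [-0.0376 -0.0343 -0.0046] back was -.050 -.046 -.017
pics/f1478.png
pics/f1625.png
```

View pics/last.png

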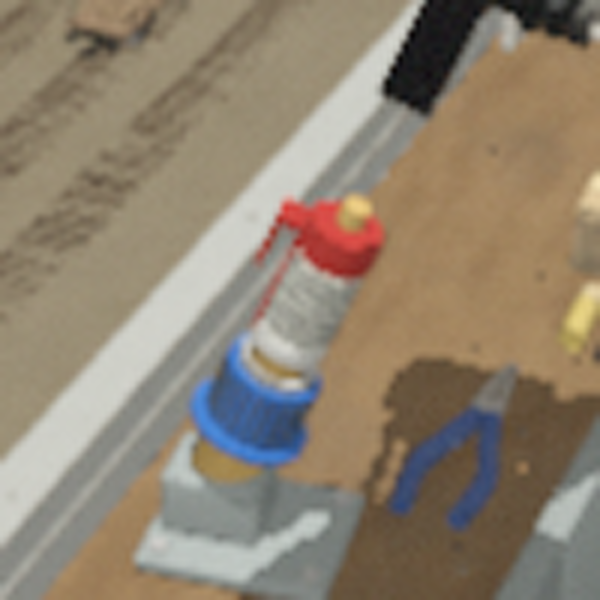

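The filter stands seated in the coupler at (310,290), the blue sleeve is forward at (260,400), and the gripper is clear above at (420,80).

```bash
python3 -c "
from station import *
print(finish_job())"
```

```text
the job is handed in; nothing more can be done
None
```

The filter is locked in the coupler: the sleeve sprang forward, the plug held an 11 N tug, the gripper let go and is clear, and I handed the job in at about 16 s.

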